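Find the balance point of a model car chassis

TASK

Check the balance of the stripped model-car chassis: pick it up and lay it square across the edge of the metal balance stand with its middle over the edge, then slide it along, without leaning on the stand's sprung edge, until it balances there by itself. Leave it let go, level and still, resting on nothing but the edge, and do not disturb the other things on the bench.

Things in the scene. Friction and masses are not known exactly. Their poses are not given: they have to be found in the camera images.
- chassis: Narrow stripped model-car chassis, 335 mm long along its x, 0.33 to 0.56 kg. Origin: mid-length, on the UNDERSIDE of the spine; z up. Spine: flat bar 230 x 30 x 12 mm. Its centre of mass differs each time: 15 to 75 mm from the middle towards the motor (+x) end, 10 mm above the origin. Out of balance on the edge it tips 9 to 14 degrees, heavy end on the bench, and stays so.
- post (a point): Centre of the top of the aluminium post on the middle of the spine, the handle: 24 mm along the chassis's x, 20 mm along its y, top 54 mm above the chassis origin, 42 mm clear above the spine. Fingers a few mm open about it (along x) let the chassis tip and can push it along.
- motor (a point): Top of the steel motor can (36 mm thick, 56 mm long across) on the +x, heavy end; 145 mm from the middle, 48 mm above the chassis origin. Below it a gearbox block, 112 to 168 mm from the middle, 48 mm wide, hanging 14 mm below the spine's underside: on the bench the chassis lies on its two gearboxes, its origin 14 mm up. Axle stubs reach 44 mm to either side.
- front (a point): Top of the front (-x end) gearbox block, 140 mm from the middle, 20 mm above the chassis origin; block 112 to 168 mm from the middle, 48 mm wide, hanging 14 mm below the spine; it has a thin upright plate, 42 mm above the origin, and a bumper out to 195 mm from the middle.
- stand: Balance stand, aluminium, fixed: base plate 130 x 80 x 10 mm; from it stands a narrow ridge along the stand's x, held in a slot 30 mm high. Origin: centre of its underside, on the bench. The chassis goes on with its x along the stand's y, either way round. Pushing the post along tips the chassis the way of the push (friction on the edge): judge its balance with nothing touching it.
- edge (a point): Middle of the top of the steel ridge, the edge (fulcrum), 50 mm above the bench when unloaded: a flat 12 mm wide along y, 110 mm long along x. The chassis balances when its centre of mass is above the flat. Its rubber bed lets it yield a degree or so, so rocking dies out in about a second. Axes as the stand's, z up; moves down with the ridge.
- ridge (a joint): How far the sprung ridge is pressed down, m: 0 when unloaded, 0.012 at its stop. It starts to give at 2 N and sinks 1 mm for each further 1.5 N; the chassis's weight alone sinks it 1 to 3 mm. It must not be pressed near its stop (over 10 mm).
- wheel_a: a spare car wheel lying flat, 62 mm across, 26 mm high; origin at the centre of its underside; a bystander
- wheel_b: a second spare wheel lying flat, 62 mm across, 26 mm high; origin at the centre of its underside; a bystander
- battery: a flat battery pack, 47 x 138 x 25 mm (x, y, z); origin at the centre of its underside; a bystander
- cup: a blue cup, 72 mm across, 60 mm high; origin at the centre of its underside; a bystander
- glue: a small white bottle, 28 mm across, 70 mm high; origin at the centre of its underside; a bystander
- driver: a screwdriver lying on the bench, 170 mm long along its x; origin below its middle; a bystander
There are look-alikes about, which are no part of the job. Several things have the shape of the stand; the one meant has the colours described above.

How it is judged:
On the way, in this order (a step that is already met when the one before it is completed fails the run):
1. the chassis rests on the edge, across it, with its middle over the edge (within 10 mm) (contact force between chassis and stand above 1 N and y of chassis in the frame of edge between -0.01 and 0.01 m and angle between the x axis of chassis and the y axis of stand, either way round below 0.25 rad), for 0.2 s.
2. slid along, the chassis lies level on the edge, with nothing else touching it (contact force between chassis and stand above 1 N and angle between chassis's own z axis and vertical below 0.05 rad and contact force between each of the arm, the fingers and chassis below 0.05 N), for 0.4 s.
At the end, for the whole second after the job is handed in: The chassis lies across the edge, square to it within 0.25 rad, level within 0.05 rad, borne by the edge alone (its spine at the edge's height within 6 mm), at rest and let go (contact force between chassis and stand above 1 N and angle between chassis's own z axis and vertical below 0.05 rad and angle between the x axis of chassis and the y axis of stand, either way round below 0.25 rad and z of chassis in the frame of edge between -0.006 and 0.006 m and linear speed of chassis below 0.01 m/s and angular speed of chassis below 0.05 rad/s); the robot touches nothing.
It fails at once if the stand is leaned on: its sprung ridge is pressed down by more than 10 mm (value of joint ridge above 0.01 m).
It fails at once if the robot itself presses on the stand with more than 5 N (contact force between any of the arm, the fingers and stand above 5 N).
It fails at once if a bystander is moved by more than 30 mm (distance of any of wheel_a, wheel_b, battery, cup, glue, driver from where it was at the start of the episode above 0.03 m).
It also fails if it takes over 64 s, if anything falls off the work surface, if the arm or the gripper's body presses on something with over 40 N, if the wrist force passes 120 N, or if a joint passes its speed limit or range.

ROBOT

A 6-joint arm with a two-finger parallel gripper is mounted at the origin on the work surface. World frame = base frame: x ahead of the robot, y to its left, z up, the work surface at z = 0. Lengths are in m, angles in rad, forces in N, time in s.
With the tool pointing down it reaches from about 0.375 to 0.925 m from the base axis. Payload 5.7 kg.
Tool frame: the origin (TCP) lies midway between the tips of the shut fingers; the grasp point (between the pads) lies 19 mm behind it (ctrl.hold_point_z is the distance from the TCP to the grasp point, in m); x points along the fingers, y is the direction in which the jaws open and shut, and the axes are right-handed (so a half turn about x gives the same grasp; the last joint's range is limited). The gripper opens to 85 mm and grips with 20 to 120 N. Pads are 22 mm wide; open, the fingers measure 114 mm over their backs; the gripper's body (76 mm by 85 mm) begins 54 mm behind the grasp point. The pads swing forward as they close: fully open they stand 13 mm farther back than shut.
Start: joints at [1.024, 0.359, 1.51, -0, 1.272, -0.115], TCP at [0.251, 0.545, 0.231] pointing down, gripper open.
Joint ranges: [-2.97, 2.97], [-1.01, 2.36], [0.21, 2.38], [-0.96, 4.11], [0.2, 2.71], [-2.98, 2.98]. Speed limits (rad/s): [2.39, 2.39, 3.14, 3.14, 3.14, 3.14].

INTERFACE

Orientations are given as [roll, pitch, yaw] about the fixed x, y, z axes, in that order (R = Rz(yaw) Ry(pitch) Rx(roll)).
In Python, from cell import status, vision, order, recognise, cut_out, ctrl gives the robot as it stands.
- The arm moves only by the shell command python3 -m handwheel 'ROWS'. ROWS is JSON, a list that holds one entry, the list of rows, each a list of 7 numbers: the turn, a rotation vector about the tool's x, y, z in rad, then the shift along the tool's x, y, z in cm, then the finger opening in cm, from 0 to 8.54. A call has 1 to 10 rows; each row shifts and turns the commanded pose from where the row before left it, along the tool's axes as they then stand; what a row does not reach is not made up. A row lasts 1/10 s, in which the tool goes at most 50 mm and 8.59 degrees, less where a joint would pass 70% of its speed; a pose out of reach is approached as far as the arm can. A call with a gripper value outside its range is refused whole. The fingers move at their own pace and stop on an object; the grip force is fixed at half the most. Time passes only in rows, so rows that do not move let the fingers close. It gives the time, the measured TCP pose, the force and the opening at its end, in the units of the state.
- status.read_state(): the state, without advancing time (a new reading comes with each control period).
- vision.snapshot(name): name is "scene" or "top"; returns a dict with "color" (480x640x3 uint8, red, green, blue), "depth" (480x640 float32, m along the optical axis (not along the pixel's ray), 0 where there is no reading), "fx", "fy", "cx", "cy" (pixels), "xyz" and "rotation" of the camera in the world. Camera axes: x right, y down, z forward; pixel columns grow to the right and rows downward; lengths in m; the calibration is good to about 2 mm. A picture is of the moment at which its call begins.
- order.hand_in(): hands the job in, once; it reports no verdict.
Trained networks look in a picture, given as the dict that the camera call returned (one of the last four; its "shot" number tells which), for a name from the list of things; names that differ only in an ending like _2 or _b are one class to them, and where a whole thing is asked for, a point or a joint stands for the part that bears it (a point fixed in the world has none). Each returns a list of dicts, best first, with "conf" (0 to 1); they miss things now and then, are a little off and sometimes report something else, mostly with a low value. They report only what shows in the picture. A call takes as long as a camera call. They do not tell look-alikes from the thing itself.
- recognise(thing, picture): "extent" ([left, top, width, height] in pixels, round what is visible of it).
- cut_out(thing, picture): "region" (480x640 bool, what is visible of it) and "extent" ([left, top, width, height] in pixels, round what is visible of it).
The state is a dict: "time_s": time; "joint_positions": joint angles; "qvel": joint speeds; "joint_efforts": joint torques, N m; "position": TCP position; "orientation": TCP orientation; "ft_force": force on the tool from outside, world axes, zero at the start; "wrist_torque": the same for the moment, N m; "width": finger opening in m.
Only numpy, scipy, OpenCV 4.12 (cv2) and the standard library are available. Lean on these libraries where they do the work, as an engineer would, in place of code of your own. Each camera call takes 0.05 s, during which the arm holds its last target. There are 200 camera calls.

## Working session

There is one attempt and no reset: what is moved stays moved. The work goes in short steps, Python scripts to look and compute and a shell command to move; the robot and the scene stay as the last step left them, time stands still between calls to the robot, and variables do not carry over. Pictures are saved under pics/ and viewed, about 8 in all and at most 12, crops included, and the job is handed in when it is done.

```bash
mkdir -p pics
cat > h.py <<'E'
from cell import status, vision, order, recognise, cut_out, ctrl
import numpy as np, cv2
from scipy.spatial.transform import Rotation as R
def cloud(s):
    v,u=np.mgrid[:480,:640]; d=s['depth']
    p=np.stack([(u-s['cx'])/s['fx']*d,(v-s['cy'])/s['fy']*d,d],-1)
    rot=np.array(s['rotation']); rot=rot if rot.shape==(3,3) else R.from_euler('xyz',rot).as_matrix()
    return p@rot.T+np.array(s['xyz'])
def save(s,n): cv2.imwrite(n,s['color'][...,::-1])
E
python3 - <<'E'
from h import *
s=status.read_state(); print(s)
t=vision.snapshot('top'); sc=vision.snapshot('scene')
print(t['xyz'],t['rotation'],t['fx'])
save(t,'pics/top.png');save(sc,'pics/scene.png')
for nm,pic in(('top',t),('scene',sc)):
  P=cloud(pic)
  for n in ['chassis','post','motor','front','stand','wheel_a','battery','cup','glue','driver']:
    for r in cut_out(n,pic)[:4]:
        q=P[r['region']&(pic['depth']>0)]
        print(nm,n,round(r['conf'],2),r['extent'],np.median(q,0).round(3) if len(q) else '')
E
```

```text
{'time_s': 0.0, 'joint_positions': array([ 1.02390601e+00,  3.59507888e-01,  1.51147735e+00, -1.78703134e-05,
        1.27250611e+00, -1.15104589e-01]), 'qvel': array([ 0.00011147,  0.00017366, -0.0004578 ,  0.0021092 ,  0.0004605 ,
        0.00058419]), 'joint_efforts': array([ 3.10922114e-03, -5.27625561e+01, -2.78618842e+01,  2.55625059e-05,
        1.33282650e-02,  2.31685169e-05]), 'position': array([0.25074003, 0.54431514, 0.23043479]), 'orientation': array([-1.67691017,  1.56889755, -2.10869062]), 'ft_force': array([0.30099276, 0.18298857, 0.17863362]), 'wrist_torque': array([ 0.01628169, -0.0049442 , -0.01093861]), 'width': 0.08536684669391656}
[0.32164609 0.04163368 1.45950727] [-2.95959296e+00  3.73821652e-05 -1.55766722e+00] 605.090172324734
top post 0.85 [389.7, 189.3, 40.1, 152.5] [ 0.509 -0.176  0.03 ]
top motor 0.55 [391.9, 191.0, 38.2, 150.5] [ 0.516 -0.176  0.03 ]
top front 0.8 [390.0, 190.2, 42.8, 151.3] [ 0.513 -0.176  0.03 ]
top front 0.64 [326.3, 317.4, 22.2, 27.7] [ 0.371 -0.003  0.027]
top front 0.62 [168.3, 179.2, 19.7, 24.3] [0.698 0.391 0.027]
top stand 0.84
[... 920 characters left out ...]
8, 47.4, 46.9] [0.568 0.157 0.012]
scene wheel_a 0.79 [427.6, 304.2, 31.1, 29.7] [0.715 0.392 0.026]
scene wheel_a 0.69 [313.0, 196.6, 21.1, 19.3] [ 0.386 -0.002  0.025]
scene wheel_a 0.43 [194.2, 183.5, 85.5, 82.0] [ 0.566 -0.174  0.032]
scene wheel_a 0.38 [131.0, 231.8, 11.3, 17.1] [ 0.718 -0.37   0.036]
scene battery 0.93 [227.1, 282.5, 61.9, 36.9] [ 0.802 -0.003  0.024]
scene cup 0.6 [455.2, 216.1, 30.0, 30.5] [0.392 0.396 0.041]
scene glue 0.66 [128.8, 231.6, 12.6, 19.4] [ 0.718 -0.37   0.035]
scene glue 0.42 [344.5, 231.9, 19.9, 33.3] [0.555 0.154 0.046]
scene glue 0.19 [193.1, 183.2, 85.1, 85.5] [ 0.568 -0.174  0.031]
scene driver 0.81 [163.2, 167.4, 50.3, 17.4] [ 0.372 -0.452  0.02 ]
```

View pics/top.png

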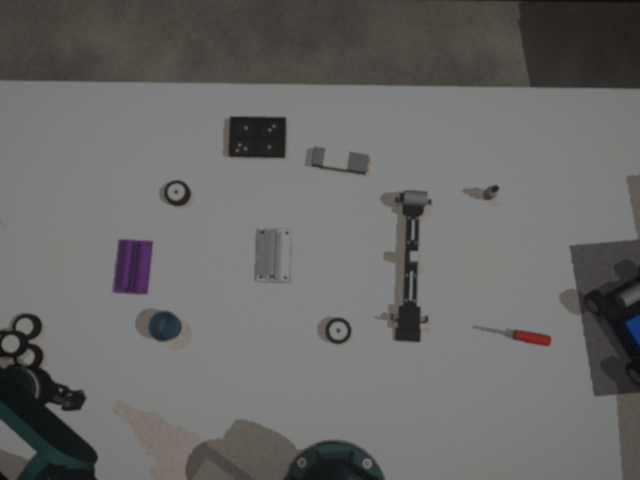

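View pics/scene.png

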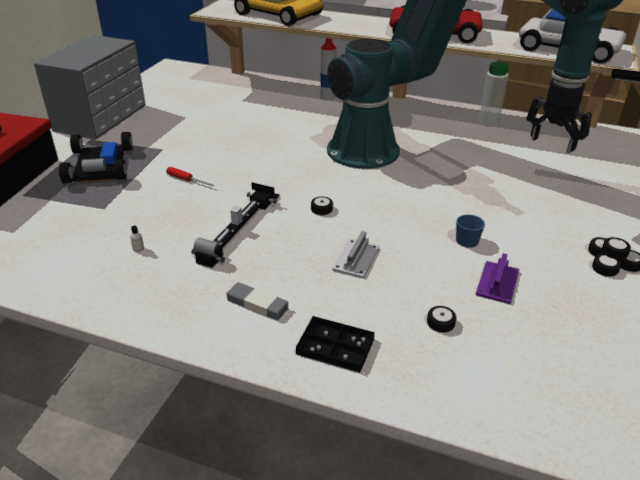

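The top picture shows the chassis at (410,265), motor at the top (414,198). Stand-shaped candidates are the bare-metal one at (273,255) and the purple one at (133,266). The aluminium one at (273,255) fits; the purple one doesn't. I'll measure both objects and confirm in one crop.

```bash
cat >> h.py <<'E'
def toolR(): return R.from_euler('xyz',status.read_state()['orientation']).as_matrix()
E
python3 - <<'E'
from h import *
t=vision.snapshot('top'); sc=vision.snapshot('scene')
for nm,s in(('top',t),('scene',sc)):
  P=cloud(s); x,y,z=P[...,0],P[...,1],P[...,2]
  reg=(x>.3)&(x<.78)&(y>-.26)&(y<-.1)&(z>.012)
  print(nm,'bench z',np.median(z[(x>.5)&(x<.7)&(y>0)&(y<.08)]))
  hi=reg&(z>.056)&(z<.09)
  n,l=cv2.connectedComponents(hi.astype(np.uint8))
  for i in range(1,n):
    q=P[l==i]
    if len(q)>5: print('hi',len(q),q.mean(0).round(4),q.min(0).round(3),q.max(0).round(3))
  sp=P[reg&(z>.018)&(z<.034)&(x>.43)&(x<.6)]
  f=np.polyfit(sp[:,0],sp[:,1],1); print('spine y=a+bx',f,np.polyval(f,.53))
  q=P[reg]; print('chassis ext',q.min(0),q.max(0))
  st=(x>.45)&(x<.65)&(y>.08)&(y<.24)
  r=P[st&(z>.043)&(z<.06)]; print('ridge',len(r),r.mean(0).round(4),r.min(0).round(3),r.max(0).round(3), cv2.minAreaRect(r[:,:2].astype(np.float32)*1000))
  b=P[st&(z>.005)&(z<.06)]; print('base',cv2.minAreaRect(b[:,:2].astype(np.float32)*1000))
c=t['color'][180:350,90:450,::-1]; cv2.imwrite('pics/crop.png',cv2.convertScaleAbs(cv2.resize(c,None,fx=2.2,fy=2.2,interpolation=cv2.INTER_CUBIC),alpha=1.3))
print(toolR().round(3), ctrl.hold_point_z)
E
```

```text
top bench z 0.0003832821183640256
hi 243 [ 0.6873 -0.1834  0.0606] [ 0.672 -0.215  0.056] [ 0.703 -0.15   0.068]
hi 101 [ 0.5427 -0.1779  0.0671] [ 0.531 -0.19   0.057] [ 0.555 -0.167  0.076]
hi 17 [ 0.3947 -0.1505  0.0587] [ 0.392 -0.162  0.056] [ 0.397 -0.137  0.064]
hi 14 [ 0.3927 -0.1919  0.0598] [ 0.39  -0.203  0.057] [ 0.395 -0.181  0.064]
spine y=a+bx [-0.04195052 -0.15420643] -0.17644020951077463
chassis ext [ 0.34828338 -0.23156148  0.01204316] [ 0.71191411 -0.12713987  0.07564466]
ridge 246 [0.551  0.1526 0.0504] [0.496 0.146 0.044] [0.606 0.159 0.059] ((551.1534423828125, 152.75814819335938), (12.613449096679688, 110.37255859375), 89.08792114257812)
base ((550.0159912109375, 160.07891845703125), (199.45877075195312, 159.57455444335938), 0.04199890419840813)
scene bench z -0.002322352456823218
hi 10 [ 0.3979 -0.1591  0.0574] [ 0.393 -0.17   0.056] [ 0.403 -0.151  0.06 ]
hi 79 [ 0.5476 -0.1785  0.0658] [ 0.531 -0.189  0.056] [ 0.56  -0.168  0.072]
hi 168 [ 0.6935 -0.1848  0.0606] [ 0.678 -0.216  0.056] [ 0.708 -0.151  0.068]
spine y=a+bx [-0.05603687 -0.14582254] -0.17552208241767353
chassis ext [ 0.35666779 -0.23281623  0.01205005] [ 0.71710192 -0.12790781  0.07156353]
ridge 175 [0.556  0.1514 0.05  ] [0.493 0.144 0.043] [0.612 0.159 0.056] ((552.5928344726562, 151.09535217285156), (14.83415699005127, 118.49539184570312), 89.73605346679688)
base ((549.5975341796875, 159.52818298339844), (155.2294921875, 198.0426788330078), 89.48912048339844)
[[-0.     0.419  0.908]
 [-0.     0.908 -0.419]
 [-1.    -0.    -0.   ]] 0.0187
```

View pics/crop.png

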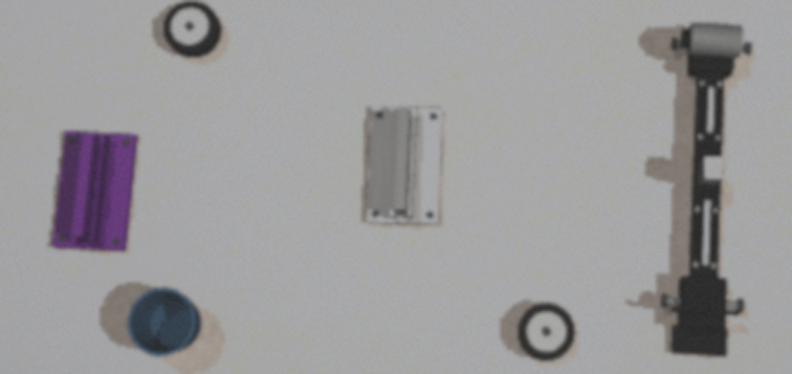

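Confirmed: bare-aluminium stand, edge at (0.552, 0.152), ridge along world x. The post is at about (0.545, -0.178) and the chassis yaw is -0.041. Setting out.

```bash
python3 -m handwheel '[[[0,0,0,0,-3.33,3.56,6],[0,0,0,0,-3.33,3.56,6],[0,0,0,0,-3.33,3.56,6],[0,0,0,0,-3.33,3.56,6],[0,0,0,0,-3.33,3.56,6],[0,0,0,0,-3.33,3.56,6],[0,0,0,0,-3.33,3.56,6],[0,0,0,0,-3.33,3.56,6],[0,0,0,0,-3.33,3.56,6],[0,0,0,0,-3.33,3.56,6]]]'
python3 -m handwheel '[[[0,0,0,0,-3.33,3.56,6],[0,0,0,0,-3.33,3.56,6],[0,0,0,0,-3.33,3.56,6],[0,0,0,0,-3.33,3.56,6],[0,0,0,0,-3.33,3.56,6],[0,0,0,0,-3.33,3.56,6],[0.1475,0,0,0,0,0,6],[0.1475,0,0,0,0,0,6],[0.1475,0,0,0,0,0,6],[0.1475,0,0,0,0,0,6]]]'
python3 -m handwheel '[[[0.1475,0,0,0,0,0,5],[0.1475,0,0,0,0,0,5],[0.1475,0,0,0,0,0,5],[0.1475,0,0,0,0,0,5],[0,0,0,4,0,0,5],[0,0,0,4,0,0,5],[0,0,0,0,0,0,5],[0,0,0,0,0,0,5]]]'
python3 - <<'E'
from h import *
s=status.read_state(); print(s['position'],toolR().round(3).tolist())
r=toolR(); print('tool-frame shift cm to post, z .034', (r.T@(np.array([.545,-.178,.034])-s['position'])*100).round(2))
sc=vision.snapshot('scene'); c=sc['color'][80:300,140:360,::-1]; cv2.imwrite('pics/c2.png',cv2.resize(c,None,fx=2.7,fy=2.7))
E
```

```text
time_s: 2.2
position: [0.4356, 0.0916, 0.2317]
orientation: [0.522, 1.57, 0.09]
ft_force: [1.0, 0.5, 0.8]
width: 0.0597
time_s: 3.2
position: [0.5454, -0.1777, 0.2312]
orientation: [-2.187, 1.571, 3.068]
ft_force: [-0.1, -0.7, -1.1]
width: 0.0597
time_s: 4.0
position: [0.5451, -0.1772, 0.1514]
orientation: [-1.903, 1.569, 2.769]
ft_force: [-0.2, 0.1, 0.2]
width: 0.0499
[ 0.54511198 -0.17721686  0.15136026] [[-0.002, 0.999, -0.041], [0.001, -0.041, -0.999], [-1.0, -0.002, -0.001]]
tool-frame shift cm to post, z .034 [1.174e+01 1.000e-02 9.000e-02]
```

View pics/c2.png

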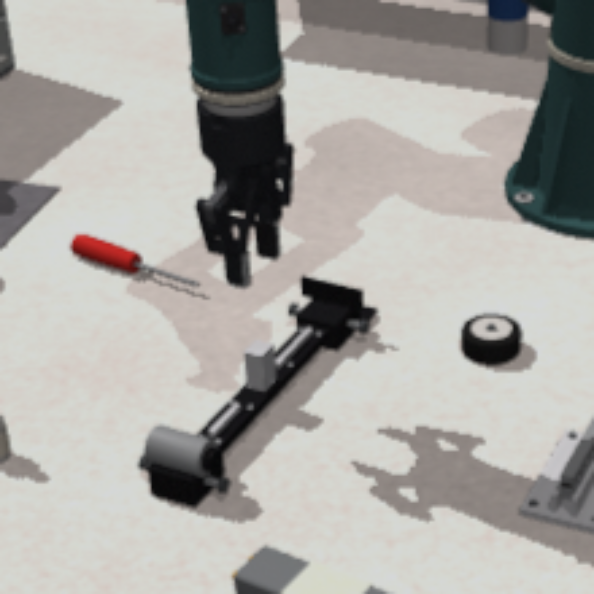

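The gripper is above the post (crop pixel 262,368) and the jaws lie along the chassis. Descend, close, lift.

```bash
python3 -m handwheel '[[[0,0,0,3.5,0,0.05,5],[0,0,0,3.5,0,0.04,5],[0,0,0,3,0,0,5],[0,0,0,1.6,0,0,5],[0,0,0,0,0,0,5],[0,0,0,0,0,0,1.5],[0,0,0,0,0,0,1.5],[0,0,0,0,0,0,1.5],[0,0,0,0,0,0,1.5],[0,0,0,0,0,0,1.5]]]'
python3 -m handwheel '[[[0,0,0,0,0,0,1.5],[0,0,0,-1,0,0,1.5],[0,0,0,-2,0,0,1.5],[0,0,0,-3,0,0,1.5],[0,0,0,-3,0,0,1.5],[0,0,0,0,0,0,1.5],[0,0,0,0,0,0,1.5]]]'
python3 - <<'E'
from h import *
s=status.read_state(); print(s['position'],s['ft_force'],s['wrist_torque'],s['width'])
E
```

```text
time_s: 5.05
position: [0.5467, -0.179, 0.0376]
orientation: [1.062, 1.567, -0.55]
ft_force: [-0.4, -0.5, 6.1]
width: 0.0232
time_s: 5.75
position: [0.5458, -0.1784, 0.1263]
orientation: [1.143, 1.569, -0.469]
ft_force: [-0.8, 0.9, -4.2]
width: 0.0232
[ 0.54581605 -0.1784216   0.12627632] [-0.82635761  0.89682018 -4.18126587] [0.00428164 0.10911172 0.04417684] 0.023176469338027923
```

```bash
python3 -m handwheel '[[[0,0,0,0,-0.1,-2,1.5],[0,0,0,0,-0.1,-4,1.5],[0,0,0,0,-0.1,-4.5,1.5],[0,0,0,0,-0.1,-4.5,1.5],[0,0,0,0,-0.1,-4.5,1.5],[0,0,0,0,-0.1,-4.5,1.5],[0,0,0,0,-0.1,-4,1.5],[0,0,0,0,-0.1,-3,1.5],[0,0,0,0,0,-2,1.5],[-0.1,0,0,0,0,0,1.5]]]'
python3 -m handwheel '[[[-0.14,0,0,0,0,0,1.5],[-0.14,0,0,0,0,0,1.5],[-0.14,0,0,0,0,0,1.5],[-0.14,0,0,0,0,0,1.5],[-0.14,0,0,0,0,0,1.5],[-0.14,0,0,0,0,0,1.5],[-0.14,0,0,0,0,0,1.5],[-0.14,0,0,0,0,0,1.5],[-0.14,0,0,0,0,0,1.5],[-0.14,0,0,0,0,0,1.5]]]'
python3 -m handwheel '[[[-0.1,0,0,0,0,0,1.5],[0,0,0,0,0,0,1.5],[0,0,0,0,0,0,1.5],[0,0,0,0,0,0,1.5],[0,0,0,0,0,0,1.5],[0,0,0,0,0,0,1.5]]]'
cat >> h.py <<'E'
def look(tag):
    F=[];T=[]
    s=vision.snapshot('top');st=status.read_state();F.append(st['ft_force']);T.append(st['wrist_torque'])
    c=vision.snapshot('scene')
    for _ in range(3): st=status.read_state();F.append(st['ft_force']);T.append(st['wrist_torque']); vision.snapshot('top')
    print('t',st['time_s'],'tcp',st['position'].round(4),'w',round(st['width'],4),'F',np.mean(F,0).round(2),'T',np.mean(T,0).round(3)); print(toolR().round(3).tolist())
    for nm,s_ in(('top',s),('scene',c)):
        P=cloud(s_);x,y,z=P[...,0],P[...,1],P[...,2]
        d=s_['color'].max(-1)
        a=(x>.45)&(x<.65)&(z>.02)&(z<.2)
        # spine/block strips along chassis (world y), near centreline x
        for lo in np.arange(-.14,.36,.02):
            m=a&(y>=lo)&(y<lo+.02)&(abs(x-st['position'][0])<.02)
            if m.sum()>8: print(nm,'y%.2f'%lo,m.sum(),'zmin/med/max',np.percentile(z[m],[5,50,95]).round(3),'x',np.median(x[m]).round(3))
    return s,c
E
python3 - <<'E'
from h import *
s,c=look('a')
cc=c['color'][130:330,220:480,::-1]; cv2.imwrite('pics/c3.png',cv2.resize(cc,None,fx=3,fy=3))
E
```

```text
time_s: 6.75
position: [0.5493, 0.1545, 0.1234]
orientation: [-1.791, 1.568, 2.984]
ft_force: [-0.4, -0.6, -3.0]
width: 0.0233
time_s: 7.75
position: [0.5493, 0.1515, 0.1233]
orientation: [-2.844, 1.567, -2.95]
ft_force: [-0.1, 0.1, -4.1]
width: 0.0231
time_s: 8.35
position: [0.5509, 0.1518, 0.1252]
orientation: [-2.523, 1.571, -2.535]
ft_force: [-1.7, -0.4, -3.9]
width: 0.0228
t 8.55 tcp [0.551  0.1518 0.1254] w 0.0231 F [-0.24  0.11 -3.8 ] T [-0.1   -0.008  0.018]
[[0.0, 0.012, 1.0], [-0.0, 1.0, -0.012], [-1.0, -0.0, 0.0]]
top y-0.06 18 zmin/med/max [0.091 0.097 0.101] x 0.551
top y-0.04 142 zmin/med/max [0.091 0.096 0.101] x 0.551
top y-0.02 162 zmin/med/max [0.094 0.121 0.127] x 0.551
top y0.00 162 zmin/med/max [0.118 0.123 0.146] x 0.55
top y0.02 159 zmin/med/max [0.118 0.122 0.127] x 0.55
top y0.04 123 zmin/med/max [0.106 0.115 0.12 ] x 0.548
top y0.06 108 zmin/med/max [0.11  0.116 0.122] x 0.549
top y0.08 106 zmin/med/max [0.109 0.115 0.123] x 0.549
top y0.12 38 zmin/med/max [0.107 0.116 0.174] x 0.541
top y0.14 71 zmin/med/max [0.028 0.05  0.116] x 0.54
top y0.16 18 zmin/med/
[... 725 characters left out ...]
.103 0.114 0.122] x 0.559
scene y0.08 89 zmin/med/max [0.104 0.115 0.122] x 0.561
scene y0.10 191 zmin/med/max [0.106 0.175 0.197] x 0.56
scene y0.12 242 zmin/med/max [0.106 0.153 0.193] x 0.561
scene y0.14 300 zmin/med/max [0.033 0.12  0.158] x 0.561
scene y0.16 322 zmin/med/max [0.03  0.147 0.195] x 0.56
scene y0.18 146 zmin/med/max [0.106 0.116 0.195] x 0.563
scene y0.20 93 zmin/med/max [0.104 0.114 0.196] x 0.563
scene y0.22 87 zmin/med/max [0.104 0.114 0.122] x 0.559
scene y0.24 92 zmin/med/max [0.104 0.114 0.119] x 0.562
scene y0.26 51 zmin/med/max [0.114 0.122 0.127] x 0.55
scene y0.28 75 zmin/med/max [0.143 0.149 0.152] x 0.553
scene y0.30 127 zmin/med/max [0.098 0.138 0.15 ] x 0.551
```

View pics/c3.png

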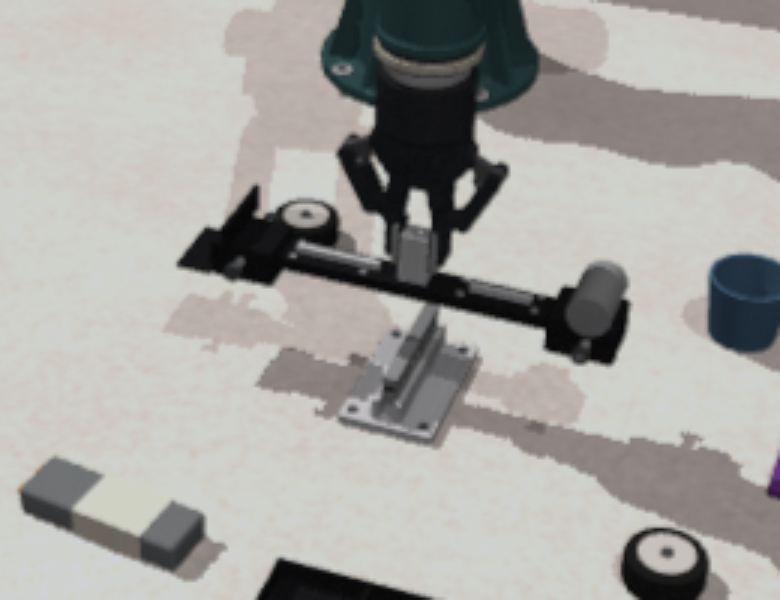

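The picture shows the chassis gripped level above the metal stand (ridge at crop 430,350), motor towards +y. Weight is about 4 N. The wrist moment puts the CoM about 26 mm from the middle. Lowering until the edge carries weight.

```bash
python3 -m handwheel '[[[0,0,0,1.5,0,0,1.5],[0,0,0,2,0,0,1.5],[0,0,0,1,0,0,1.5],[0,0,0,0.5,0,0,1.5],[0,0,0,0,0,0,1.5],[0,0,0,0,0,0,1.5],[0,0,0,0,0,0,1.5]]]'
python3 -m handwheel '[[[0,0,0,0.2,0,0,1.5],[0,0,0,0,0,0,1.5],[0,0,0,0,0,0,1.5]]]'
python3 -m handwheel '[[[0,0,0,0.1,0,0,1.5],[0,0,0,0,0,0,1.5],[0,0,0,0,0,0,1.5]]]'
python3 -c "
from h import *
for _ in range(4):
  vision.snapshot('top');s=status.read_state();print(s['position'].round(4),s['ft_force'].round(2),s['wrist_torque'].round(3))"
```

```text
time_s: 9.3
position: [0.5516, 0.1519, 0.0761]
orientation: [0.101, 1.569, 0.09]
ft_force: [-0.7, 0.7, -2.8]
width: 0.0231
time_s: 9.6
position: [0.5514, 0.1518, 0.0736]
orientation: [0.108, 1.57, 0.096]
ft_force: [0.2, 0.3, -1.7]
width: 0.023
time_s: 9.9
position: [0.5514, 0.1518, 0.0726]
orientation: [0.084, 1.57, 0.072]
ft_force: [1.1, -0.2, 0.1]
width: 0.0234
[0.5514 0.1518 0.0726] [0.2  0.7  0.41] [-0.083 -0.116 -0.04 ]
[0.5514 0.1518 0.0725] [-0.12  0.59  0.44] [-0.07  -0.132 -0.004]
[0.5513 0.1518 0.0725] [1.61 0.25 0.09] [-0.068 -0.124  0.033]
[0.5513 0.1518 0.0725] [ 1.16 -0.01 -0.23] [-0.043 -0.171 -0.046]
```

The edge is now carrying about 4 N and has held it for over 0.2 s. I'll slide 26 mm toward -y in the light grip, then open.

```bash
python3 -m handwheel '[[[0,0,0,0,-0.2,0,1.5],[0,0,0,0,-0.4,0,1.5],[0,0,0,0,-0.4,0,1.5],[0,0,0,0,-0.5,0,1.5],[0,0,0,0,-0.5,0,1.5],[0,0,0,0,-0.4,0,1.5],[0,0,0,0,-0.2,0,1.5],[0,0,0,0,0,0,1.5],[0,0,0,0,0,0,1.5],[0,0,0,0,0,0,1.5]]]'
python3 -m handwheel '[[[0,0,0,0,0,0,2.6],[0,0,0,0,0,0,3.2],[0,0,0,0,0,0,4],[0,0,0,0,0,0,4.5],[0,0,0,0,0,0,4.5],[0,0,0,0,0,0,4.5],[0,0,0,0,0,0,4.5],[0,0,0,0,0,0,4.5],[0,0,0,0,0,0,4.5],[0,0,0,0,0,0,4.5]]]'
cat >> h.py <<'E'
def tilt(c=None):
    c=c or vision.snapshot('scene'); t=vision.snapshot('top'); st=status.read_state()
    print('t',st['time_s'],'tcp',st['position'].round(4),'w',round(st['width'],4),'F',st['ft_force'].round(2))
    for n,s in(('scene',c),('top',t)):
        P=cloud(s);x,y,z=P[...,0],P[...,1],P[...,2]
        m=(abs(x-.552)<.02)&(z>.02)&(z<.16)&(s['depth']>0)&(((y>-.02)&(y<.09))|((y>.155)&(y<.3)))&(s['color'].max(-1)<70)
        q=P[m][:,1:]; f=None
        best=0
        for a in np.linspace(-.3,.3,121):     # robust line: tilt with sharpest height mode
            r=q[:,1]-a*(q[:,0]-.15); h,e=np.histogram(r,bins=np.arange(.0,.16,.004))
            if h.max()>best: best=h.max();f=(a,e[h.argmax()]+.002)
        print(n,'n',len(q),'slope dz/dy %.3f  z of spine top at y=.15 %.3f'%f)
    return c,t
E
python3 - <<'E'
from h import *
c,t=tilt()
cc=c['color'][150:310,240:460,::-1]; cv2.imwrite('pics/c4.png',cv2.resize(cc,None,fx=3.5,fy=3.5))
E
```

```text
time_s: 11.1
position: [0.5505, 0.1253, 0.0722]
orientation: [-1.809, 1.57, -1.821]
ft_force: [-0.3, -1.2, 0.4]
width: 0.023
time_s: 12.1
position: [0.5506, 0.1258, 0.0723]
orientation: [-2.048, 1.571, -2.06]
ft_force: [0.4, 0.3, 0.2]
width: 0.0455
t 12.2 tcp [0.5506 0.1257 0.0723] w 0.045 F [ 0.09  0.99 -0.2 ]
scene n 1039 slope dz/dy -0.210  z of spine top at y=.15 0.062
top n 722 slope dz/dy -0.230  z of spine top at y=.15 0.066
```

View pics/c4.png

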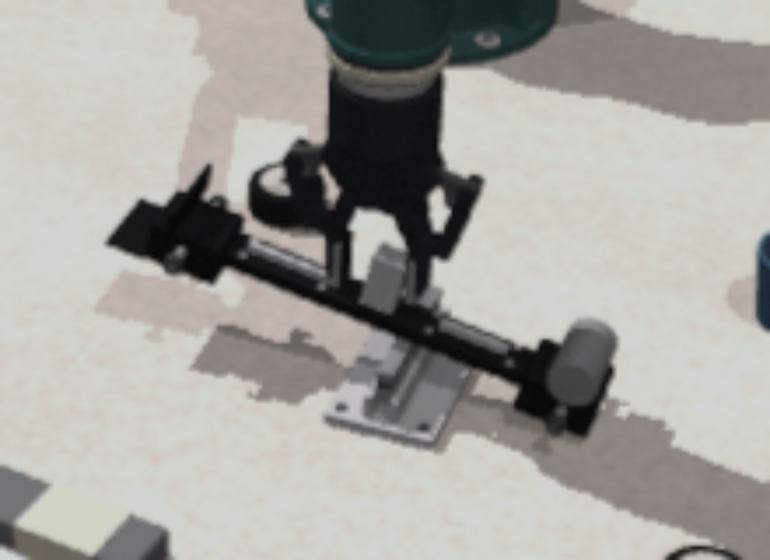

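The picture shows the chassis tipped about 12°, motor (crop 580,365) down on the bench. The CoM is therefore further out than the moment suggested. I'll regrip gently, slide 9 mm more, release and check, repeating as needed.

```bash
python3 -m handwheel '[[[0,0,0,-0.2,0,0,4],[0,0,0,0,0,0,3.2],[0,0,0,0,0,0,2.9],[0,0,0,0,0,0,2.7],[0,0,0,0,0,0,2.5],[0,0,0,0,0,0,2.4],[0,0,0,0,0,0,1.5],[0,0,0,0,0,0,1.5],[0,0,0,0,0,0,1.5]]]'
python3 - <<'E'
from h import *
tilt()
E
```

```text
time_s: 13.1
position: [0.5506, 0.1256, 0.0742]
orientation: [-1.922, 1.57, -1.934]
ft_force: [0.5, -2.3, -0.1]
width: 0.0231
t 13.2 tcp [0.5506 0.1256 0.0742] w 0.0228 F [ 0.04 -2.36 -0.76]
scene n 892 slope dz/dy -0.010  z of spine top at y=.15 0.062
top n 684 slope dz/dy -0.110  z of spine top at y=.15 0.054
```

```bash
python3 -m handwheel '[[[0,0,0,0,-0.3,0,1.5],[0,0,0,0,-0.4,0,1.5],[0,0,0,0,-0.2,0,1.5],[0,0,0,0,0,0,1.5],[0,0,0,0,0,0,1.5],[0,0,0,0,0,0,1.5],[0,0,0,0,0,0,2.8],[0,0,0,0,0,0,3.6],[0,0,0,0,0,0,4.5],[0,0,0,0,0,0,4.5]]]'
python3 -m handwheel '[[[0,0,0,0,0,0,4.5],[0,0,0,0,0,0,4.5],[0,0,0,0,0,0,4.5],[0,0,0,0,0,0,4.5],[0,0,0,0,0,0,4.5],[0,0,0,0,0,0,4.5],[0,0,0,0,0,0,4.5]]]'
python3 - <<'E'
from h import *
c,t=tilt(); save(c,'pics/s5.png')
E
```

```text
time_s: 14.2
position: [0.5505, 0.1167, 0.0743]
orientation: [-1.525, 1.571, -1.536]
ft_force: [-0.0, 1.2, -0.7]
width: 0.0448
time_s: 14.9
position: [0.5505, 0.1168, 0.0743]
orientation: [-2.122, 1.571, -2.134]
ft_force: [-0.2, 0.5, 0.2]
width: 0.045
t 15.0 tcp [0.5505 0.1168 0.0743] w 0.0454 F [-0.11 -0.01  0.22]
scene n 900 slope dz/dy 0.025  z of spine top at y=.15 0.062
top n 662 slope dz/dy -0.075  z of spine top at y=.15 0.054
```

```bash
cat >> h.py <<'E'
def ends():
    for n in('scene','top'):
        s=vision.snapshot(n);P=cloud(s);x,y,z=P[...,0],P[...,1],P[...,2]
        o=[]
        for lo,hi in((-.07,-.045),(-.03,-.005),(.0,.07),(.16,.21),(.25,.30)):
            m=(abs(x-.552)<.012)&(y>lo)&(y<hi)&(z>.02)&(z<.16); o.append((np.percentile(z[m],[20,50,80]).round(3).tolist(),np.median(y[m]).round(3)) if m.sum()>5 else None)
        print(n,o)
E
python3 - <<'E'
from h import *
ends()
c=cv2.imread('pics/s5.png')[150:310,240:460]; cv2.imwrite('pics/c5.png',cv2.resize(c,None,fx=3.5,fy=3.5))
E
```

```text
scene [([0.04, 0.041, 0.043], np.float64(-0.064)), ([0.067, 0.068, 0.07], np.float64(-0.017)), ([0.059, 0.064, 0.138], np.float64(0.045)), ([0.06, 0.065, 0.13], np.float64(0.176)), ([0.069, 0.092, 0.098], np.float64(0.272))]
top [([0.039, 0.042, 0.047], np.float64(-0.058)), ([0.065, 0.068, 0.07], np.float64(-0.019)), ([0.059, 0.062, 0.066], np.float64(0.028)), ([0.059, 0.063, 0.07], np.float64(0.176)), ([0.092, 0.096, 0.099], np.float64(0.265))]
```

View pics/c5.png

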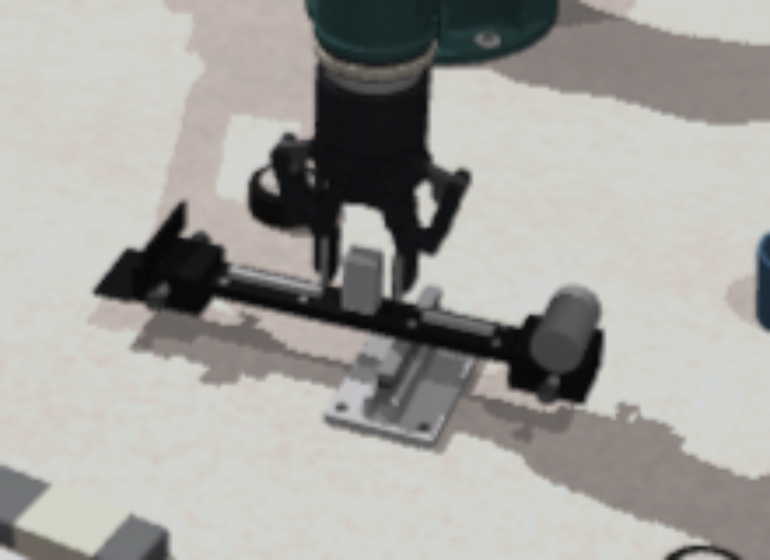

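The chassis now lies level with the fingers clear of the post (crop 362,280). The motor top (0.096) minus the front block top (0.068) is 28 mm, as it should be when level. Retreat straight up and recheck.

```bash
python3 -m handwheel '[[[0,0,0,-0.5,0,0,4.5],[0,0,0,-1,0,0,4.5],[0,0,0,-2,0,0,4.5],[0,0,0,-3,0,0,4.5],[0,0,0,-3,0,0,4.5],[0,0,0,-3,0,0,4.5],[0,0,0,-1,0,0,4.5],[0,0,0,0,0,0,4.5],[0,0,0,0,0,0,4.5],[0,0,0,0,0,0,4.5]]]'
python3 - <<'E'
from h import *
ends();c=vision.snapshot('scene');t=vision.snapshot('top');ends()
P=cloud(t);x,y,z=P[...,0],P[...,1],P[...,2]
m=(abs(x-.552)<.05)&(z>.056)&(z<.09)&(y>-.02)&(y<.24); f=np.polyfit(y[m],x[m],1); print('yaw slope dx/dy',f[0])
cc=c['color'][150:310,240:460,::-1]; cv2.imwrite('pics/c6.png',cv2.resize(cc,None,fx=3.5,fy=3.5))
E
```

```text
time_s: 16.1
position: [0.5493, 0.1167, 0.2077]
orientation: [-3.015, 1.568, -3.026]
ft_force: [1.2, -0.4, 0.1]
width: 0.0451
scene [([0.04, 0.041, 0.045], np.float64(-0.065)), ([0.066, 0.068, 0.07], np.float64(-0.018)), ([0.059, 0.062, 0.065], np.float64(0.033)), ([0.06, 0.063, 0.067], np.float64(0.183)), ([0.07, 0.093, 0.097], np.float64(0.272))]
top [([0.039, 0.042, 0.048], np.float64(-0.058)), ([0.065, 0.067, 0.069], np.float64(-0.019)), ([0.058, 0.061, 0.065], np.float64(0.028)), ([0.059, 0.063, 0.066], np.float64(0.185)), ([0.089, 0.096, 0.098], np.float64(0.27))]
scene [([0.04, 0.042, 0.044], np.float64(-0.066)), ([0.066, 0.068, 0.07], np.float64(-0.018)), ([0.059, 0.062, 0.066], np.float64(0.034)), ([0.06, 0.063, 0.066], np.float64(0.183)), ([0.068, 0.092, 0.097], np.float64(0.274))]
top [([0.04, 0.042, 0.06], np.float64(-0.058)), ([0.065, 0.067, 0.07], np.float64(-0.019)), ([0.058, 0.061, 0.065], np.float64(0.028)), ([0.06, 0.063, 0.066], np.float64(0.185)), ([0.09, 0.094, 0.098], np.float64(0.27))]
yaw slope dx/dy 0.010365542857264372
```

View pics/c6.png

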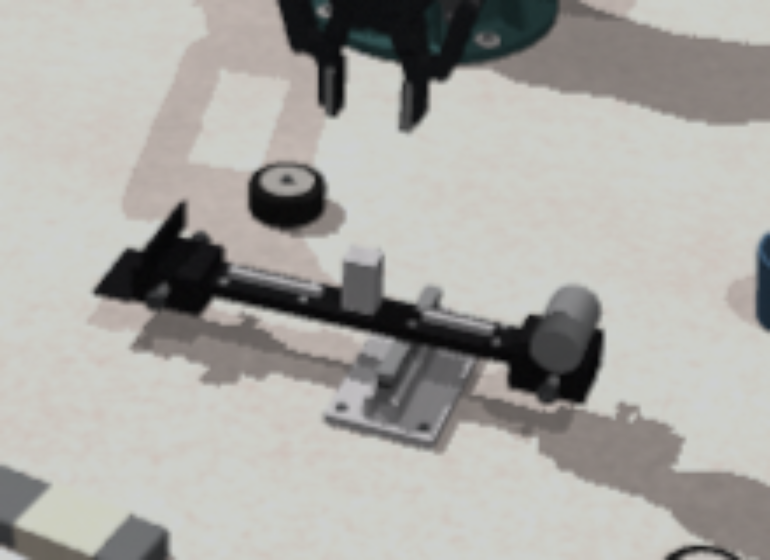

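The chassis sits on the edge, free of the gripper, level, square and unchanged between looks. Handing in.

```bash
python3 -c "
from h import *
print(order.hand_in()); ends()"
```

```text
the job is handed in; nothing more can be done
None
the job is handed in; nothing more can be done
```

The chassis is balanced on the bare-aluminium stand's edge, let go, and the job is handed in at about 16.3 s of the 64 s allowed. No verdict is reported.

**What I did:** I gripped the post and laid the chassis across the edge with its middle over it, the edge taking about 4 N. I then slid it toward -y in a light grip, 35 mm in all. At 26 mm, the wrist-moment estimate, it tipped motor-end down when I let go. I regripped, slid it 9 mm more, and it balanced.

**Last checks, with the gripper raised about 13 cm clear:**
- **Level:** the motor-top to front-block height difference was 27–29 mm from the top camera and 24–25 mm from the scene camera, against 28 mm when level. The scene patch also takes in lower points around the motor. The spine top was at about 62 mm at both ends, so tilt is about 0.01 rad.
- **Square:** within about 0.02 rad.
- **At rest:** heights agreed to 1–2 mm between successive looks.

**Weak points:**
- **Tilt fit:** a rough fit from the top camera gave -0.075 after the second release. It also gave -0.11 while the chassis was gripped level, so I set it aside.
- **Balance margin:** I don't know how close the centre of mass is to the edge of the flat.
- **Ridge and bystanders:** I had no direct ridge reading. I took no final measurement of the bystanders; the arm only passed well above them.
- **After hand-in:** a final look at the chassis was refused.

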